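Scrap a broken chair splat

ROBOT

A 7-joint arm with a two-finger parallel gripper is mounted at the origin on the work surface. World frame = base frame: x ahead of the robot, y to its left, z up, the work surface at z = 0. Lengths are in m, angles in rad, forces in N, time in s.
With the tool pointing down it reaches from about 0.4 to 0.875 m from the base axis. Payload 19.3 kg.
Tool frame: the origin (TCP) lies between the finger pads, 19 mm behind the fingertips; this is the grasp point; z points along the fingers, y is the line along which they close (so a half turn about z gives the same grasp; the last joint's range is limited). The gripper opens to 85 mm and grips with 20 to 120 N. Pads are 22 mm wide; open, the fingers measure 114 mm over their backs; the gripper's body (76 mm by 85 mm) begins 54 mm behind the grasp point. The pads swing forward as they close: fully open they stand 13 mm farther back than shut.
Start: joints at [-1.338, 0.521, -0.036, 1.599, 0.021, 1.021, -0.113], TCP at [0.186, 0.597, 0.25] pointing down, gripper open.
Joint ranges: [-2.91, 2.91], [-0.3, 2.13], [-1.5, 1.42], [0.17, 2.43], [-1.26, 4.41], [0.16, 1.93], [-2.52, 2.52]. Speed limits (rad/s): [1.89, 1.89, 2.39, 2.39, 3.01, 3.01, 3.01].

INTERFACE

Orientations are given as a unit quaternion [x, y, z, w].
In Python, from station import env gives the robot as it stands.
- The arm moves only by the tool apply_moves, never from a script. Its argument "rows" is text: rows parted by semicolons, each of 7 numbers parted by spaces: the turn, a rotation vector about the tool's x, y, z normalised to -1 to 1, where 1 is 4 degrees, then the shift along the tool's x, y, z normalised to -1 to 1, where 1 is 0.02 m, then the closure, from -1 (fully open) to 1 (shut). A call has exactly 8 rows; each row shifts and turns the commanded pose from where the row before left it, along the tool's axes as they then stand; what a row does not reach is not made up. A row lasts 1/10 s, in which the tool goes at most 50 mm and 8.59 degrees, less where a joint would pass 70% of its speed; a pose out of reach is approached as far as the arm can. A call with a number of a shift or a turn outside -1 to 1 is refused whole. A call with a gripper value outside its range is refused whole. The fingers move at their own pace and stop on an object; "squeeze" is the grip in N (left out, the last holds). Time passes only in rows, so rows that do not move let the fingers close, or fill a call up. It gives the time, the measured TCP pose, the force, the opening and the grip force at its end, in the units of the state.
- env.read_state(): the state, without advancing time (a new reading comes with each control period).
- env.get_image(name): name is "side" or "top"; returns a dict with "image" (480x640x3 uint8, red, green, blue), "z_map" (480x640 float32, m along the optical axis (not along the pixel's ray), 0 where there is no reading), "K" (3x3 intrinsics, pixels), "cam_to_world" (4x4, takes a point from camera to world coordinates). Camera axes: x right, y down, z forward; pixel columns grow to the right and rows downward; lengths in m; the calibration is good to about 2 mm. A picture is of the moment at which its call begins.
- env.close_job(): hands the job in; it is judged then, once.
The state is a dict: "t": time; "joints": joint angles; "qvel": joint speeds; "tau": joint torques, N m; "tool_pos": TCP position; "eef_rot": TCP orientation; "ft_force": force on the tool from outside, world axes, zero at the start; "wrist_torque": the same for the moment, N m; "opening": opening from 0.0 (shut) to 1.0 (fully open); "grip_force": force on a finger pad.
Only numpy, scipy, OpenCV 4.12 (cv2) and the standard library are available. Lean on these libraries where they do the work, as an engineer would, in place of code of your own. Each camera call takes 0.05 s, during which the arm holds its last target. There are 200 camera calls.

TASK

One of the two wooden chair splats hanging on the rack has lost an ear of its foot. Lift that broken one up and off its peg, lay it down flat on the bare bench and let go of it, then take it again by its waist and drop it into the empty plywood crate so that it lies flat on the crate's floor. Leave the sound splat hanging and the tin, brush and jar where they are.

Things in the scene. Friction and masses are not known exactly. Their poses are not given: they have to be found in the camera images.
- broken_splat: Broken splat: flat pale wooden chair-back piece, 170 mm long, 16 thick, 120 g, hanging by its head on one of the two pegs. Origin: mid length, width and thickness. x through the thickness, y across the width, z along it to the head (hanging: up, x and y as the rack's). Waist 36 wide, z -50 to 35. Foot z -85 to -50: whole ear to y +45; the -y ear is broken off, stub to y -32.
- broken_head (a point): Centre of the through slot in the broken splat's head, 60 mm from its origin towards the top. The head is 44 mm wide, z +35 to +85 mm from the origin; the slot is 24 mm wide and 34 mm long (z +43 to +77), and its upper edge hangs on the peg.
- broken_waist (a point): Point in the broken splat's waist near its centre of mass, 18 mm from its origin towards the foot; the place to take it when it lies flat (36 mm wide, closing across the width).
- sound_splat: The sound splat, same wood, size and axes as the broken one but with both ears whole (foot 90 mm wide); hangs on the other peg. Must stay there.
- rack: Fixed brown wooden rack, origin under its base on the bench, -x is its front. Base x -40 to 80 mm, y +-135, 20 high. Posts at x 41, y +-123; crossbar front at x 30, top 262 high. Two level pegs 10 mm thick at y +-75, 240 high, run from x 30 to x -60 and end in a 16 mm ball. Splats hang at x -20: raise one 12 mm to centre the peg in its slot, then draw it off towards -x.
- crate: Fixed open plywood crate, outside 240 x 150 x 70 mm high, walls and floor 8 mm; origin under its centre on the bench, long side along its x.
- crate_in (a point): Centre of the crate's inner floor (inside 224 x 134 mm, 62 mm deep); axes as the crate.
- tin: Bystander: steel paint tin, 76 mm diameter, 100 mm high, standing; origin under its centre.
- brush: Bystander: brush about 200 mm long lying on the bench.
- jar: Bystander: amber glass jar, 70 mm diameter, 110 mm high, standing; origin under its centre.
Mind the look-alikes: they are no part of the job. What is shaped like the broken_splat but blue or purple is not meant.

How it is judged:
By the outcome, as a careful person would: the job done as asked, in the order asked, and still so for the second after the job is handed in, with the robot touching nothing.
It also fails if it takes over 54 s, if anything falls off the work surface, if the arm or the gripper's body presses on something with over 40 N, if the wrist force passes 120 N, or if a joint passes its speed limit or range.

## Working session

There is one attempt and no reset: what is moved stays moved. The work goes in short steps, Python scripts to look and compute and a tool call to move; the robot and the scene stay as the last step left them, time stands still between calls to the robot, and variables do not carry over. Pictures are saved under pics/ and viewed, at most 10 in all, crops included, and the job is handed in when it is done.

Besides the shell and the picture viewer there is one more tool, called after "Call:" as name(argument=value, ...) on one line, values as JSON. apply_moves: Moves the arm, as the interface text tells. Its arguments: {"type":"object","properties":{"rows":{"type":"string"},"squeeze":{"type":"number"}},"required":["rows"]}

```bash
mkdir -p pics; cat > h.py <<'E'
import numpy as np, cv2
from station import env
np.set_printoptions(precision=4,suppress=True)
def snap(n):
    d=env.get_image(n); np.savez('%s.npz'%n,**d); return d
def cloud(d):
    z=d['z_map'];v,u=np.indices(z.shape);K=d['K']
    p=np.stack([(u-K[0,2])/K[0,0]*z,(v-K[1,2])/K[1,1]*z,z],-1)
    T=d['cam_to_world'];return p@T[:3,:3].T+T[:3,3]
E
python3 - <<'E'
from h import *
s=env.read_state(); print(s)
for n in('top','side'):
    d=snap(n); cv2.imwrite('pics/%s0.png'%n,d['image'][:,:,::-1]); print(n,d['K'],d['cam_to_world'],(d['z_map']>0).mean())
E
```

```text
{'t': 0.0, 'joints': array([-1.3382,  0.522 , -0.0363,  1.6   ,  0.0212,  1.0211, -0.1128]), 'qvel': array([ 0.0004, -0.0022,  0.0004,  0.    ,  0.0018,  0.0013, -0.0011]), 'tau': array([ -0.0012, -92.711 ,   1.9792, -36.9942,   0.0178,   0.008 ,
         0.    ]), 'tool_pos': array([0.1863, 0.5963, 0.2494]), 'eef_rot': array([ 0.1508,  0.9886, -0.0006, -0.    ]), 'ft_force': array([-0.1755,  0.4102, -0.6354]), 'wrist_torque': array([ 0.0215, -0.0293,  0.0538]), 'grip_force': 0.0, 'opening': 1.0000646798166128}
top [[612.3335   0.     315.1078]
 [  0.     612.3335 234.6734]
 [  0.       0.       1.    ]] [[ 0.0864 -0.9718  0.2195  0.1991]
 [-0.9963 -0.085   0.0156  0.0689]
 [ 0.0035 -0.2201 -0.9755  1.7239]
 [ 0.      0.      0.      1.    ]] 0.9960188802083333
side [[451.97     0.     312.7861]
 [  0.     451.97   240.6626]
 [  0.       0.       1.    ]] [[ 0.9872 -0.1142  0.111   0.3962]
 [-0.1575 -0.5952  0.788  -0.9235]
 [-0.0239 -0.7954 -0.6056  0.9285]
 [ 0.      0.      0.      1.    ]] 0.9962467447916666
```

View pics/top0.png

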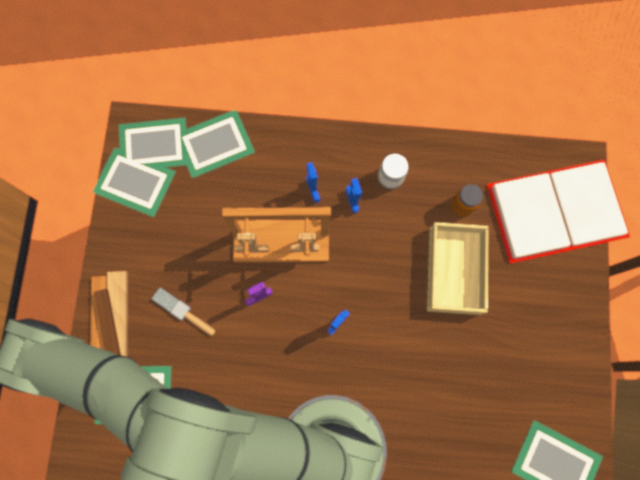

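View pics/side0.png

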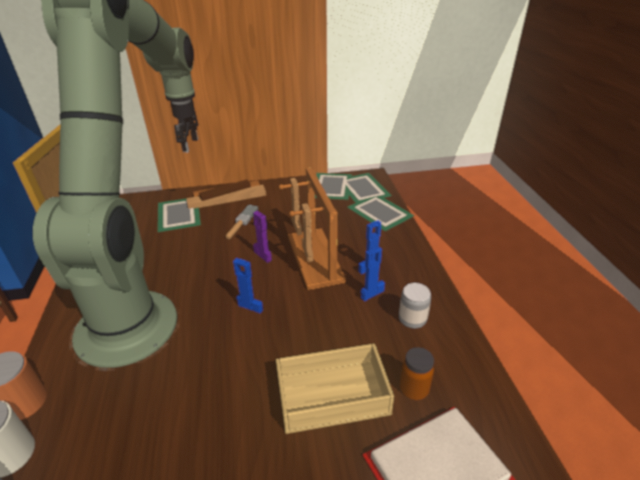

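The top view shows the rack at (280,240) with the splats at (245,242) and (307,242), the crate at (458,268), the tin at (393,170), the jar at (468,200) and the brush at (180,310). Blue look-alikes stand at (313,183), (354,195) and (338,322), with a purple one at (258,293). The side view shows the rack at (318,230) and the crate at (335,388).

```bash
cat > m.py <<'E'
from h import *
def masks(n):
    d=dict(np.load(n+'.npz')); P=cloud(d); hsv=cv2.cvtColor(d['image'],cv2.COLOR_RGB2HSV); return d,P,hsv
E
python3 - <<'E'
from m import *
d,P,h=masks('top'); 
reg=lambda u,v,w=4:P[v-w:v+w,u-w:u+w].reshape(-1,3).mean(0)
print('bench',reg(380,280),reg(200,240),reg(400,400))
# rack crossbar top (z 0.262) & base
sub=lambda M:(P[M].min(0),P[M].max(0),M.sum())
v,u=np.indices(M.shape) if 0 else np.indices(P.shape[:2])
bx=(u>215)&(u<340)&(v>200)&(v<268)
M=bx&(abs(P[...,2]-.262)<.008); 
print('bar',cv2.minAreaRect(P[M][:,:2].astype(np.float32)*1000),M.sum())
M=bx&(abs(P[...,2]-.02)<.006)
print('base',cv2.minAreaRect(P[M][:,:2].astype(np.float32)*1000),M.sum())
M=(u>420)&(u<495)&(v>215)&(v<320)&(abs(P[...,2]-.07)<.006)
r=cv2.minAreaRect(P[M][:,:2].astype(np.float32)*1000);print('crate',r,cv2.boxPoints(r))
for nm in('top','side'):
    d,P,h=masks(nm)
    C=((h[...,0]>105)&(h[...,0]<160)&(h[...,1]>120)&(h[...,2]>50)).astype(np.uint8)
    n,l,st,c=cv2.connectedComponentsWithStats(C)
    for i in range(1,n):
        if st[i,4]>60:
            Q=P[l==i]; print(nm,st[i],np.percentile(Q,5,0),np.percentile(Q,95,0))
d,P,h=masks('side')
v,u=np.indices(P.shape[:2])
im=d['image'][150:300,220:400]; cv2.imwrite('pics/s1.png',cv2.resize(im[:,:,::-1],None,fx=4,fy=4,interpolation=cv2.INTER_CUBIC)[:600])
E
```

```text
bench [ 0.4686 -0.0941  0.0281] [0.5436 0.4266 0.0015] [ 0.1489 -0.1719  0.001 ]
bar ((535.5429077148438, 189.58831787109375), (108.67300415039062, 267.2583312988281), 5.513641357421875) 1005
base ((553.1652221679688, 196.8609619140625), (181.59593200683594, 278.5673828125), 19.379907608032227) 2249
crate ((518.23876953125, -308.4141540527344), (241.97247314453125, 152.78607177734375), 0.9710744619369507) [[ 395.9752 -234.0825]
 [ 398.5646 -386.8466]
 [ 640.5023 -382.7458]
 [ 637.913  -229.9817]]
top [307 163  13  39 273] [0.6855 0.1003 0.0233] [0.7393 0.1297 0.1742]
top [346 179  16  33 319] [ 0.6658 -0.0145  0.0184] [0.7228 0.014  0.1754]
top [246 282  26  23 319] [0.3761 0.2097 0.0227] [0.4138 0.2634 0.1744]
top [328 311  21  23 181] [ 0.3141 -0.0076  0.03  ] [0.3672 0.0325 0.176 ]
side [   0   39   41  251 6322] [-0.8998  1.0492 -0.6324] [-0.8714  1.8828  0.1906]
side [253 211  19  51 576] [ 0.376   0.205  -0.0008] [0.4142 0.3071 0.1672]
side [ 359  221   26   80 1154] [ 0.6688 -0.0198  0.0064] [0.7361 0.1171 0.1687]
side [234 258  29  55 773] [ 0.316  -0.0134  0.0081] [0.3652 0.0212 0.1679]
```

View pics/s1.png

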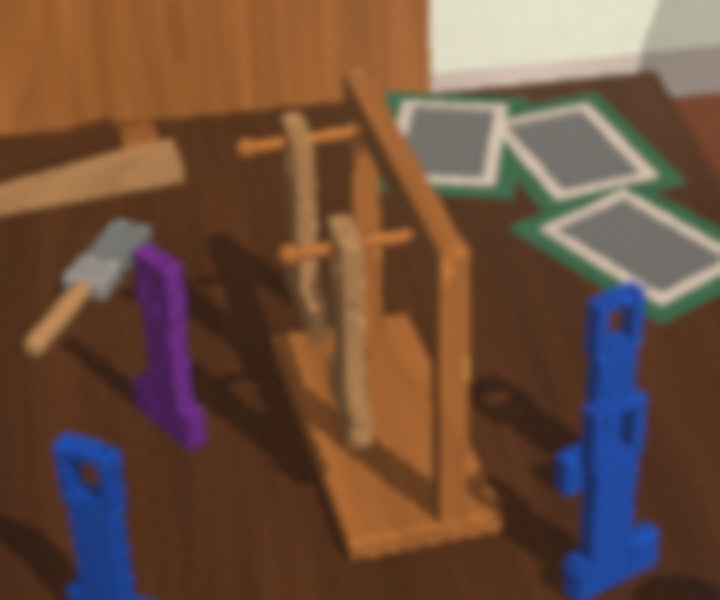

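The side crop shows both splats edge-on at about (300,225) and (350,330), so the ears can't be told from here. The purple piece stands in front of the far peg. I'll measure the feet from the top view.

```bash
python3 - <<'E'
from m import *
d,P,h=masks('top'); v,u=np.indices(P.shape[:2])
im=d['image'][195:275,215:345]; cv2.imwrite('pics/t1.png',cv2.resize(im[:,:,::-1],None,fx=6,fy=6,interpolation=cv2.INTER_CUBIC))
bx=(u>222)&(u<332)&(v>204)&(v<222)&(abs(P[...,2]-.262)<.006)
Q=P[bx]; f=np.polyfit(Q[:,1],Q[:,0],1); print('bar slope dx/dy',f,np.percentile(Q,[2,50,98],0),)
bx=(u>225)&(u<335)&(v>225)&(v<268)
M=bx&(P[...,2]>.05); 
for lo,hi in((222,278),(278,335)):
  for z in np.arange(.07,.27,.02):
    m=M&(u>=lo)&(u<hi)&(abs(P[...,2]-z)<.01)
    if m.sum()>2: Q=P[m]; print(lo,'z%.2f'%z,m.sum(),'x',Q[:,0].min(),np.median(Q[:,0]),Q[:,0].max(),'y',Q[:,1].min(),Q[:,1].max(), 'u',u[m].min(),u[m].max(),'v',v[m].min(),v[m].max())
E
```

```text
bar slope dx/dy [-0.0955  0.5964] [[0.5601 0.0644 0.257 ]
 [0.5777 0.1956 0.2626]
 [0.5984 0.319  0.2673]]
222 z0.07 17 x 0.557244158720988 0.559170696416238 0.5777731678099669 y 0.30402008728427277 0.3247009362511394 u 232 240 v 226 233
222 z0.09 44 x 0.5000628330898498 0.508022707244522 0.573870641495949 y 0.21886219433240922 0.32226557912882003 u 232 268 v 226 252
222 z0.11 117 x 0.500260825805929 0.5106283025630406 0.5658021239389821 y 0.21686460525752752 0.32368351294547515 u 231 268 v 227 251
222 z0.13 78 x 0.49971966604053186 0.51242714732775 0.5655181398084509 y 0.21662320366834067 0.3241569103831319 u 229 268 v 226 250
222 z0.15 28 x 0.5019940695477145 0.5059138828861076 0.5589663138881932 y 0.24354238905942513 0.32203807676635177 u 229 257 v 226 248
222 z0.17 19 x 0.5029329859778247 0.5057005281510017 0.5118694484456472 y 0.24373929760501914 0.27786203605377324 u 243 256 v 243 246
222 z0.19 14 x 0.502472270909062 0.5050518065222234 0.5076741267793574 y 0.24405484045540685 0.27713658614439873 u 242 255 v 243 245
222 z0.21 33 x 0.5021341908248309 0.506262237579435 0.513755070
[... 967 characters left out ...]
01352832586 u 301 327 v 226 248
278 z0.17 16 x 0.5162634037740008 0.5187988091867463 0.5230799466858866 y 0.09449155512728821 0.12777365828659118 u 301 314 v 245 246
278 z0.19 18 x 0.5170724950040289 0.5198532035807574 0.5220662595979201 y 0.09433944004215343 0.13016385516126058 u 300 314 v 243 244
278 z0.21 29 x 0.5163717603489721 0.5207660729941949 0.527228716332566 y 0.09195401124093767 0.13209601496237378 u 299 315 v 239 243
278 z0.23 23 x 0.47993793644516186 0.5185332268929042 0.543406011443619 y 0.09190745439589901 0.13183798244372502 u 299 315 v 230 255
278 z0.25 211 x 0.478719275568446 0.5219199382390327 0.5528600735604137 y 0.09193435406358719 0.13486363519839273 u 298 315 v 226 255
```

View pics/t1.png

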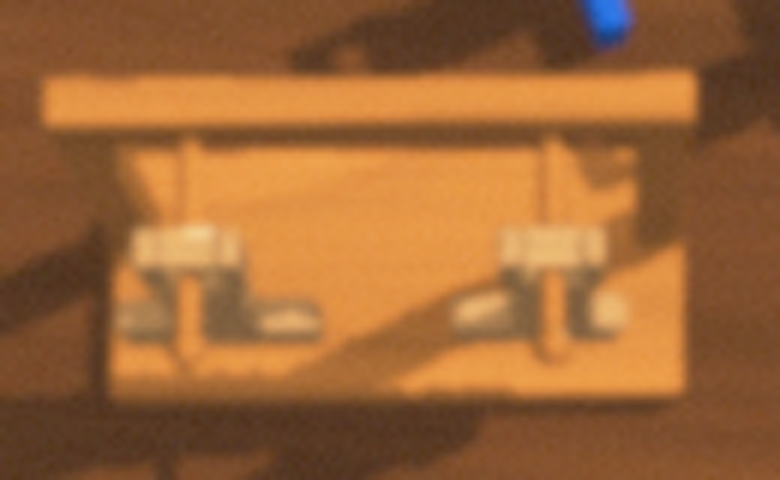

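The top crop shows the left splat's foot spanning about 207 px (symmetric, ~90 mm) and the right one's 176 px (ears at 452 and 628 with the peg at 552, +45/−32 mm). The broken one is therefore on the right peg, y≈0.111, with front face x≈0.518. Next I'll estimate the arm's geometry to check a near-horizontal reach.

```bash
python3 - <<'E'
from m import *
from scipy.optimize import least_squares
d,P,h=masks('side')
for n,(u,v) in dict(sh=(120,240),sh2=(75,250),wr=(182,55),wr2=(175,75),el=(92,5),base=(125,330)).items(): print(n,P[v-2:v+3,u-2:u+3].reshape(-1,3).mean(0))
d,P,h=masks('top')
for n,(u,v) in dict(el=(30,340),a=(105,385),b=(190,420),wr=(20,330),e2=(220,440),e3=(340,460)).items(): print(n,P[v-2:v+3,u-2:u+3].reshape(-1,3).mean(0))
def fk(q,h,L1,L2,L3):
    a=q[0];b=a+q[1];c=b+q[2]
    return np.array([L1*np.sin(a)+L2*np.sin(b)+L3*np.sin(c),h+L1*np.cos(a)+L2*np.cos(b)+L3*np.cos(c),c])
for h_ in(.34,.38,.42):
  L3=None
  for L1,L2 in((.46,.465),(.5,.44),(.42,.488)):
    L3=h_+L1*np.cos(.521)+L2*np.cos(2.12)-.25
    for tilt in(20,30,40):
      for s in(1,-1):
        # tip target r=.525 z=.15, tool angle from vertical = 90+tilt
        c=np.radians(90+tilt); wr=.525-L3*np.sin(c); wz=.15-L3*np.cos(c)-h_
        D=np.hypot(wr,wz); cs=(D*D-L1*L1-L2*L2)/(2*L1*L2)
        if abs(cs)<=1:
          q4=np.arccos(cs); q2=np.arctan2(wr,wz)-np.arctan2(L2*np.sin(q4),L1+L2*np.cos(q4)); 
          if s==1: print(h_,L1,round(L3,3),tilt,'q2 %.2f q4 %.2f q6 %.2f'%(q2,q4,c-q2-q4))
E
```

```text
sh [ 0.0804 -0.0509  0.3228]
sh2 [-0.0091 -0.0761  0.327 ]
wr [0.2246 0.5252 0.5632]
wr2 [0.1893 0.5495 0.4999]
el [0.1075 0.1652 0.7626]
base [ 0.0278 -0.0808  0.0662]
el [0.2122 0.5702 0.6295]
a [0.1531 0.3874 0.7487]
b [0.1214 0.232  0.8449]
wr [0.2282 0.5964 0.6184]
e2 [0.0943 0.1932 0.8044]
e3 [0.0369 0.0012 0.4506]
0.34 0.46 0.246 20 q2 0.67 q4 2.45 q6 -1.21
0.34 0.46 0.246 30 q2 0.55 q4 2.44 q6 -0.89
0.34 0.46 0.246 40 q2 0.45 q4 2.39 q6 -0.58
0.34 0.5 0.294 20 q2 0.84 q4 2.59 q6 -1.51
0.34 0.5 0.294 30 q2 0.66 q4 2.56 q6 -1.13
0.34 0.5 0.294 40 q2 0.51 q4 2.50 q6 -0.75
0.34 0.42 0.2 20 q2 0.57 q4 2.34 q6 -0.99
0.34 0.42 0.2 30 q2 0.48 q4 2.33 q6 -0.72
0.34 0.42 0.2 40 q2 0.42 q4 2.30 q6 -0.45
0.38 0.46 0.286 20 q2 0.78 q4 2.51 q6 -1.36
0.38 0.46 0.286 30 q2 0.61 q4 2.50 q6 -1.02
0.38 0.46 0.286 40 q2 0.47 q4 2.46 q6 -0.67
0.38 0.5 0.334 20 q2 1.00 q4 2.64 q6 -1.72
0.38 0.5 0.334 30 q2 0.76 q4 2.63 q6 -1.29
0.38 0.5 0.334 40 q2 0.56 q4 2.57 q6 -0.86
0.38 0.42 0.24 20 q2 0.64 q4 2.40 q6 -1.12
0.38 0.42 0.24 30 q2 0.52 q4 2.40 q6 -0.82
0.38 0.42 0.24 40 q2 0.43 q4 2.36 q6 -0.52
0.42 0.46 0.326 20 q2 0.91 q4 2.55 q6 -1.54
0.42 0.46 0.326 30 q2 0.69 q4 2.56 q6 -1.15
0.42 0.46 0.326 40 q2 0.51 q4 2.52 q6 -0.76
0.42 0.5 0.374 20 q2 1.18 q4 2.68 q6 -1.94
0.42 0.5 0.374 30 q2 0.89 q4 2.69 q6 -1.49
0.42 0.5 0.374 40 q2 0.62 q4 2.64 q6 -0.99
0.42 0.42 0.28 20 q2 0.73 q4 2.45 q6 -1.26
0.42 0.42 0.28 30 q2 0.57 q4 2.46 q6 -0.93
0.42 0.42 0.28 40 q2 0.44 q4 2.43 q6 -0.60
```

Call:
apply_moves(rows="0 0 -0.95 0 0 -1 -1;0 0 -0.95 0 0 -1 -1;0 0 -0.95 0 0 -1 -1;0 0 -0.95 0 0 -1 -1;0 0 -0.95 0 0 -0.5 -1;0 0 -0.95 0 0 0 -1;0 0 0 0 0 0 -1;0 0 0 0 0 0 -1", squeeze=60)

```text
t: 0.9
tool_pos: [0.1864, 0.5964, 0.3395]
eef_rot: [-0.046, 0.999, -0.0, -0.0]
ft_force: [0.2, 0.6, 0.2]
opening: 0.998
grip_force: 0.0
```

Call:
apply_moves(rows="0 0 0 -0.5 -1 0 -1;0 0 0 -0.5 -1 0 -1;0 0 0 -0.5 -1 0 -1;0 0 0 -0.5 -1 0 -1;0 0 0 -0.5 -1 0 -1;0 0 0 -0.5 -1 0 -1;0 0 0 -0.5 -1 0 -1;0 0 0 -0.5 -1 0 -1")

```text
t: 1.7
tool_pos: [0.2816, 0.4439, 0.3397]
eef_rot: [-0.047, 0.999, -0.0, -0.0]
ft_force: [0.9, 0.5, 0.8]
opening: 1.003
grip_force: 0.0
```

```bash
cat >> h.py <<'E'
from scipy.spatial.transform import Rotation as Ro
def pose():
    s=env.read_state(); R=Ro.from_quat(s['eef_rot']).as_matrix()
    print('t',s['t'],'p',s['tool_pos'],'q',s['joints'],'F',s['ft_force'],'op',s['opening'],'g',s['grip_force']);print('x',R[:,0],'y',R[:,1],'z',R[:,2]); return s['tool_pos'],R
def go(p,y=None,z=None):
    q,R=pose(); print('shift units',R.T@(np.array(p)-q)/.02)
    if y is not None:
        y=np.array(y,float)/np.linalg.norm(y); z=np.array(z,float); z-=y*(y@z); z/=np.linalg.norm(z)
        T=np.stack([np.cross(y,z),y,z],1); print('turn units',np.degrees(Ro.from_matrix(R.T@T).as_rotvec())/4)
        print('shift in target frame',T.T@(np.array(p)-q)/.02)
E
python3 - <<'E'
from h import *
go([.526,.1115,.34],[-.093,.995,0],[0,0,-1])
E
```

```text
t 1.7 p [0.2816 0.4439 0.3397] q [-1.0528  0.2749 -0.0825  1.7402  0.0247  1.1281  0.521 ] F [0.8914 0.474  0.7936] op 1.0027107362420666 g 0.0
x [-0.9957 -0.093   0.0003] y [-0.093   0.9957 -0.0005] z [-0.0003 -0.0005 -1.    ]
shift units [-10.6232 -17.686   -0.0108]
turn units [-0.0066 -0.0048 -0.0015]
shift in target frame [-10.6213 -17.6871  -0.0154]
```

Call:
apply_moves(rows="0 0 0 -0.6 -1 0 -1;0 0 0 -0.6 -1 0 -1;0 0 0 -0.6 -1 0 -1;0 0 0 -0.6 -1 0 -1;0 0 0 -0.6 -1 0 -1;0 0 0 -0.6 -1 0 -1;0 0 0 -0.6 -1 0 -1;0 0 0 -0.6 -1 0 -1")

```text
t: 2.5
tool_pos: [0.3923, 0.2938, 0.3397]
eef_rot: [-0.047, 0.999, -0.0, -0.0]
ft_force: [0.6, 0.0, 0.1]
opening: 1.002
grip_force: 0.0
```

Call:
apply_moves(rows="0 0 0 -0.6 -1 0 -1;0 0 0 -0.6 -1 0 -1;0 0 0 -0.6 -1 0 -1;0 0 0 -0.6 -1 0 -1;0 0 0 -0.6 -1 0 -1;0 0 0 -0.6 -1 0 -1;0 0 0 -0.6 -1 0 -1;0 0 0 -0.6 -1 0 -1")

```text
t: 3.3
tool_pos: [0.5031, 0.1437, 0.3397]
eef_rot: [-0.047, 0.999, -0.0, -0.0]
ft_force: [0.2, -0.4, -0.3]
opening: 0.994
grip_force: 0.0
```

Call:
apply_moves(rows="0 0 0 -0.8 -0.9 0 -1;0 0 0 -0.2 -0.6 0 -1;0 0 0 0 0 0 -1;0 0 0 0 0 0 -1;0 0 0 0 0 0.8 -1;0 0 0 0 0 0.8 -1;0 0 0 0 0 0 -1;0 0 0 0 0 0 -1")

```text
t: 4.1
tool_pos: [0.5252, 0.1174, 0.3084]
eef_rot: [-0.048, 0.999, 0.0, -0.0]
ft_force: [0.7, -0.0, 0.0]
opening: 1.001
grip_force: 0.0
```

```bash
python3 - <<'E'
from h import *
go([.526,.1115,.231],[-.093,.995,0],[0,0,-1])
d=snap('side'); cv2.imwrite('pics/s2.png',cv2.resize(d['image'][110:260,220:420,::-1],None,fx=4,fy=4))
E
```

```text
t 4.1 p [0.5252 0.1174 0.3084] q [-0.4465  0.3241  0.1515  1.7643 -0.0555  1.0574  1.3912] F [ 0.6567 -0.0373  0.0494] op 1.0010899191171958 g 0.0
x [-0.9954 -0.0958  0.0001] y [-0.0958  0.9954  0.0002] z [-0.0001  0.0002 -1.    ]
shift units [-0.0125 -0.296   3.872 ]
turn units [ 0.0031 -0.0014  0.0387]
shift in target frame [-0.0129 -0.2951  3.872 ]
```

View pics/s2.png

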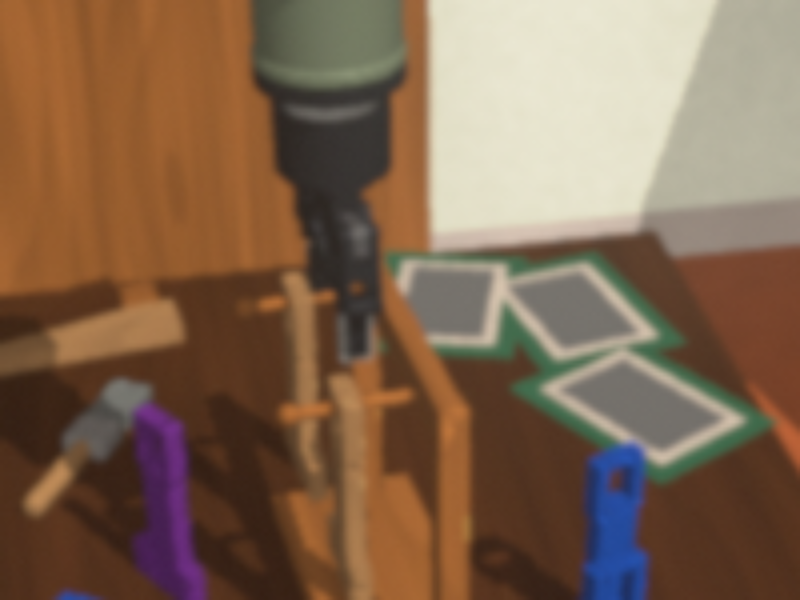

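The side crop shows the gripper finger at (357,340) directly over the right splat's head at (345,380), clear of the crossbar. Next I descend and grip.

Call:
apply_moves(rows="0 0 0 0 -0.3 0.6 -1;0 0 0 0 0 0.8 -1;0 0 0 0 0 0.8 -1;0 0 0 0 0 0.8 -1;0 0 0 0 0 0.5 -1;0 0 0 0 0 0.3 -1;0 0 0 0 0 0 -1;0 0 0 0 0 0 -1")

```text
t: 4.95
tool_pos: [0.5263, 0.1106, 0.2324]
eef_rot: [-0.048, 0.999, 0.0, 0.0]
ft_force: [-0.5, 0.3, 0.1]
opening: 0.999
grip_force: 0.0
```

Call:
apply_moves(rows="0 0 0 0 0 0 1;0 0 0 0 0 0 1;0 0 0 0 0 0 1;0 0 0 0 0 0 1;0 0 0 0 0 0 1;0 0 0 0 0 0 1;0 0 0 0 0 0 1;0 0 0 0 0 0 1")

```text
t: 5.75
tool_pos: [0.5264, 0.1108, 0.2325]
eef_rot: [-0.048, 0.999, 0.0, 0.0]
ft_force: [0.2, 0.1, 5.4]
opening: 0.505
grip_force: 60.0
```

Call:
apply_moves(rows="0 0 0 0 0 -0.2 1;0 0 0 0 0 -0.2 1;0 0 0 0 0 -0.2 1;0 0 0 0 0 0 1;0 0 0 0 0 0 1;0 0 0 0.3 0 0 1;0 0 0 0.3 0 0 1;0 0 0 0 0 0 1")

```text
t: 6.55
tool_pos: [0.5132, 0.1093, 0.244]
eef_rot: [-0.048, 0.999, -0.0, -0.0]
ft_force: [0.4, 0.2, -2.5]
opening: 0.506
grip_force: 61.0
```

Call:
apply_moves(rows="0 0 0 0.4 0 0 1;0 0 0 0.4 0 0 1;0 0 0 0.4 0 0 1;0 0 0 0.4 0 0 1;0 0 0 0.5 0 0 1;0 0 0 0.5 0 0 1;0 0 0 0.5 0 0 1;0 0 0 0.5 0 0 1")

```text
t: 7.35
tool_pos: [0.4416, 0.1025, 0.244]
eef_rot: [-0.047, 0.999, 0.0, 0.0]
ft_force: [0.3, -0.8, -0.8]
opening: 0.512
grip_force: 61.0
```

```bash
python3 - <<'E'
from h import *
pose()
d=snap('side'); cv2.imwrite('pics/s3.png',cv2.resize(d['image'][110:260,220:420,::-1],None,fx=4,fy=4))
E
```

```text
t 7.35 p [0.4416 0.1025 0.244 ] q [-0.4733  0.2586  0.1373  2.045  -0.047   0.8408  1.3566] F [ 0.2784 -0.8481 -0.8101] op 0.5120613651364845 g 60.964096784591675
x [-0.9955 -0.0949 -0.    ] y [-0.0949  0.9955  0.    ] z [ 0.  0. -1.]
```

View pics/s3.png

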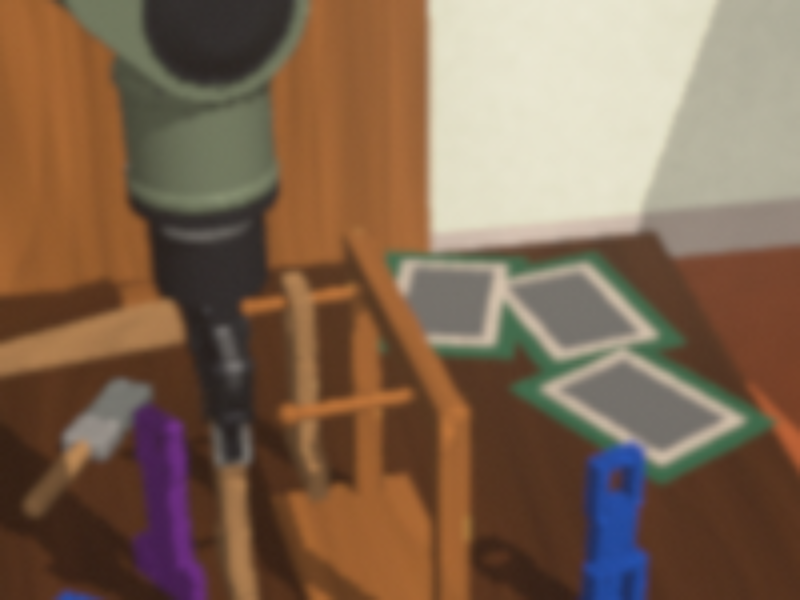

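The splat is off the peg and hangs vertically in the gripper at (238,520), with the sound one still on its peg at (305,380). Next I lift, move clear and turn it.

Call:
apply_moves(rows="0 0 0 0 -0.5 -0.8 1;0 0 0 0 -1 -1 1;0 0 0 0 -1 -1 1;0 0 0 0 -1 -1 1;0 0 0 0 -1 -1 1;0 0 0 0 -0.5 -0.2 1;0 0 0.5 0 0 0 1;0 0 1 0 0 0 1")

```text
t: 8.2
tool_pos: [0.4518, 0.0031, 0.3434]
eef_rot: [0.006, 1.0, 0.0, -0.0]
ft_force: [-0.1, 1.0, -1.5]
opening: 0.504
grip_force: 61.4
```

Call:
apply_moves(rows="0 0 1 0 0 0 1;0 0 1 0 0 0 1;0 0 1 0 0 0 1;0 0 1 0 0 0 1;0 0 1 0 0 0 1;0 0 1 0 0 0 1;0 0 1 0 0 0 1;0 0 1 0 0 0 1")

```text
t: 9.0
tool_pos: [0.4517, 0.0035, 0.3432]
eef_rot: [0.281, 0.96, -0.0, -0.0]
ft_force: [1.7, -0.2, -1.8]
opening: 0.509
grip_force: 61.5
```

Call:
apply_moves(rows="0 0 1 0 0 0 1;0 0 1 0 0 0 1;0 0 1 0 0 0 1;0 0 1 0 0 0 1;0 0 1 0 0 0 1;0 0 1 0 0 0 1;0 0 1 0 0 0 1;0 0 1 0 0 0 1")

```text
t: 9.8
tool_pos: [0.4517, 0.0035, 0.3432]
eef_rot: [0.535, 0.845, -0.0, -0.0]
ft_force: [-0.4, -0.4, -0.8]
opening: 0.505
grip_force: 61.5
```

```bash
python3 - <<'E'
from h import *
go([.50,-.13,.33],[1,0,0],[0,0,-1])
from m import *
d,P,h=masks('top')
print('tin',P[165:175,388:398].reshape(-1,3).mean(0),'jar',P[193:203,465:473].reshape(-1,3).mean(0))
E
```

```text
t 9.8 p [0.4517 0.0035 0.3432] q [-0.44    0.1401  0.3412  1.919  -0.0526  1.0918  0.3641] F [-0.3616 -0.3976 -0.7645] op 0.5051573934934463 g 61.477235555648804
x [-0.4275  0.904   0.0002] y [ 0.904   0.4275 -0.0008] z [-0.0008 -0.0002 -1.    ]
shift units [-7.0667 -0.6685  0.66  ]
turn units [-0.0119  0.      6.3273]
shift in target frame [-6.6743  2.4161  0.6608]
tin [ 0.7685 -0.1037  0.1011] jar [ 0.7028 -0.3149  0.111 ]
```

Call:
apply_moves(rows="0 0 1 0 0 0 1;0 0 1 0 0 0 1;0 0 1 0 0 0 1;0 0 1 0 0 0 1;0 0 1 0 0 0 1;0 0 1 0 0 0 1;0 0 0.3 0 0 0 1;0 0 0 -0.7 0.3 0 1")

```text
t: 10.6
tool_pos: [0.4576, -0.0094, 0.3434]
eef_rot: [0.705, 0.71, -0.0, -0.0]
ft_force: [0.6, -0.8, -2.2]
opening: 0.508
grip_force: 61.4
```

Call:
apply_moves(rows="0 0 0 -1 0.35 0 1;0 0 0 -1 0.35 0 1;0 0 0 -1 0.35 0 1;0 0 0 -1 0.35 0 1;0 0 0 -1 0.35 0 1;0 0 0 -1 0.35 0 1;0 0.5 0 0 0 0 1;0 1 0 0 0 0 1")

```text
t: 11.4
tool_pos: [0.5007, -0.1299, 0.3434]
eef_rot: [0.704, 0.709, 0.037, -0.038]
ft_force: [-0.3, 0.6, -2.0]
opening: 0.51
grip_force: 61.5
```

Call:
apply_moves(rows="0 1 0 0 0 0 1;0 1 0 0 0 0 1;0 1 0 0 0 0 1;0 1 0 0 0 0 1;0 1 0 0 0 0 1;0 1 0 0 0 0 1;0 0.5 0 0 0 0 1;0 0 0 0 0 0 1")

```text
t: 12.2
tool_pos: [0.5003, -0.1313, 0.343]
eef_rot: [0.679, 0.681, 0.194, -0.196]
ft_force: [0.1, 0.8, -2.8]
opening: 0.511
grip_force: 61.5
```

```bash
python3 - <<'E'
from h import *
go([.50,-.13,.33],[1,0,0],[0,.866,-.5])
E
```

```text
t 12.2 p [ 0.5003 -0.1313  0.343 ] q [ 0.1527  0.43    0.3906  1.6787 -0.6383  1.4266  0.7518] F [ 0.0839  0.7866 -2.8184] op 0.5107369466136461 g 61.52461051940918
x [-0.0022  0.848   0.5301] y [ 1.      0.0035 -0.0015] z [-0.0031  0.53   -0.848 ]
shift units [-0.2901 -0.0131  0.5859]
turn units [-0.0512  6.9976  0.0197]
shift in target frame [-0.5311 -0.0143  0.3812]
```

Call:
apply_moves(rows="0 1 0 0 0 0 1;0 1 0 0 0 0 1;0 1 0 0 0 0 1;0 1 0 0 0 0 1;0 0.8 0 0 0 0 1;0 0.7 0 0 0 0 1;0 0 0 0 0 0 1;0 0 0 0 0 0 1")

```text
t: 13.0
tool_pos: [0.5006, -0.1303, 0.3439]
eef_rot: [0.629, 0.632, 0.319, -0.321]
ft_force: [0.1, -0.3, -1.7]
opening: 0.509
grip_force: 61.6
```

```bash
python3 - <<'E'
from h import *
go([.50,-.13,.14],[1,0,0],[0,.866,-.5])
E
```

```text
t 13.0 p [ 0.5006 -0.1303  0.3439] q [ 0.3479  0.5844  0.312   1.6324 -0.8535  1.6757  0.916 ] F [ 0.1368 -0.2546 -1.7173] op 0.5091005483401181 g 61.582231521606445
x [-0.0029  0.5897  0.8076] y [ 1.      0.0052 -0.0002] z [-0.0043  0.8076 -0.5897]
shift units [-8.2218 -0.0292  6.0249]
turn units [-0.0644  1.5345  0.0382]
shift in target frame [-8.8189 -0.0315  5.1111]
```

Call:
apply_moves(rows="0 0 0 -0.8 0 0.6 1;0 0 0 -0.8 0 0.6 1;0 0 0 -0.8 0 0.6 1;0 0 0 -0.8 0 0.6 1;0 0 0 -0.8 0 0.6 1;0 0 0 -0.8 0 0.6 1;0 0 0 -0.8 0 0.6 1;0 0 0 -0.8 0 0.6 1")

```text
t: 13.8
tool_pos: [0.5005, -0.1283, 0.1822]
eef_rot: [0.629, 0.631, 0.32, -0.322]
ft_force: [1.3, 0.0, -1.5]
opening: 0.506
grip_force: 61.6
```

```bash
python3 - <<'E'
from h import *
go([.50,-.13,.10],[1,0,0],[0,.866,-.5])
d=snap('side'); cv2.imwrite('pics/s4.png',d['image'][:,:,::-1])
E
```

```text
t 13.8 p [ 0.5005 -0.1283  0.1822] q [ 0.3759  0.7995  0.2684  1.7257 -0.9021  1.4689  1.1384] F [ 1.2591  0.0142 -1.4555] op 0.505683119441539 g 61.5713632106781
x [-0.0023  0.5878  0.809 ] y [ 1.      0.0042 -0.0002] z [-0.0036  0.809  -0.5878]
shift units [-3.3761 -0.0221  2.3477]
turn units [-0.0528  1.5003  0.0305]
shift in target frame [-3.6031 -0.0227  1.9817]
```

View pics/s4.png

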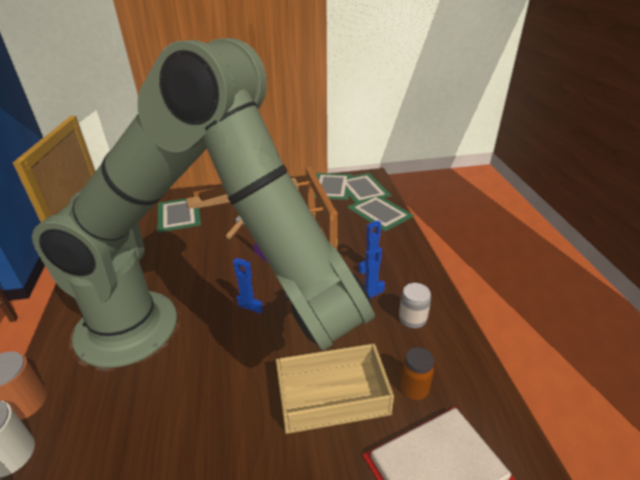

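The side view shows the wrist at (340,310), hovering just behind the crate's back wall (330,355), and hiding the splat. I need its clearance above the crate.

```bash
python3 - <<'E'
from m import *
for n in('side','top'):
    if n=='top': snap(n)
    d,P,h=masks(n); v,u=np.indices(P.shape[:2])
    im=d['image'].astype(int)
    M=(P[...,2]>.085)&(P[...,0]>.3)&(P[...,0]<.66)&(P[...,1]<-.1)&(P[...,1]>-.5)&(P[...,2]<.5)
    Q=P[M]; print(n,M.sum(),Q.min(0),Q.max(0))
    for y in np.arange(-.42,-.1,.04):
        q=Q[abs(Q[:,1]-y)<.02]
        if len(q): print('y%.2f'%y,len(q),'zmin',np.percentile(q[:,2],1),'x',q[:,0].min(),q[:,0].max(),'zmax',q[:,2].max())
E
```

```text
side 7585 [ 0.3729 -0.4462  0.2215] [ 0.5686 -0.1923  0.5   ]
y-0.42 3074 zmin 0.33334054787240336 x 0.4258732399497815 0.5685651393954114 zmax 0.43378236112707547
y-0.38 3435 zmin 0.3754128426517059 x 0.41178073479011834 0.5671765049886687 zmax 0.49996677912099297
y-0.34 855 zmin 0.4340279264285802 x 0.379854185139537 0.5436412946934632 zmax 0.499980568891728
y-0.30 12 zmin 0.4842933068304479 x 0.3728986458326817 0.49493300477338315 zmax 0.498988001486219
y-0.22 12 zmin 0.22203058898405004 x 0.43400086839010843 0.4406908779641753 zmax 0.23183882971499414
y-0.18 9 zmin 0.22174936457847225 x 0.43271013629720473 0.437165694961247 zmax 0.23300702237542548
top 3388 [ 0.4169 -0.4392  0.1587] [ 0.5683 -0.1002  0.4997]
y-0.42 297 zmin 0.36802376715662677 x 0.4309076108651494 0.5636550008023261 zmax 0.4262120868762267
y-0.38 627 zmin 0.3768656648385478 x 0.41747237067485155 0.5682550567014043 zmax 0.4968205006574671
y-0.34 454 zmin 0.3586749578494443 x 0.4169417328551933 0.5635873700682659 zmax 0.499691465323604
y-0.30 512 zmin 0.3051950641240874 x 0.4811574075938849 0.5577648177425615 zmax 0.4995478652527008
y-0.26 424 zmin 0.28578860652324284 x 0.47231417926692393 0.5471234731410756 zmax 0.4972473571762337
y-0.22 72 zmin 0.2184737930903971 x 0.508284847543143 0.5663169616047286 zmax 0.3258138834201585
y-0.18 411 zmin 0.1968019224824103 x 0.4685517461898246 0.5671769308990287 zmax 0.2803135794487561
y-0.14 439 zmin 0.1792235626528171 x 0.4464457223889211 0.5575930307443167 zmax 0.23440935192345602
```

Call:
apply_moves(rows="0 0.75 0 0 0 0 1;0 0.75 0 0 0 0 1;0 0 0 -0.8 0 0.45 1;0 0 0 -0.8 0 0.45 1;0 0 0 -0.8 0 0.45 1;0 0 0 -0.8 0 0.45 1;0 0 0 0 0 0 1;0 0 0 0 0 0 1")

```text
t: 14.7
tool_pos: [0.5004, -0.1289, 0.1103]
eef_rot: [0.611, 0.614, 0.353, -0.355]
ft_force: [-0.4, -0.7, -0.7]
opening: 0.51
grip_force: 61.5
```

Call:
apply_moves(rows="0 0 0 -0.17 0 0.1 1;0 0 0 -0.17 0 0.1 1;0 0 0 -0.17 0 0.1 1;0 0 0 0 0 0 1;0 0 0 0 0 0 1;0 0 0 0 0 0 1;0 0 0 0 0 0 1;0 0 0 0 0 0 1")

```text
t: 15.5
tool_pos: [0.5006, -0.129, 0.0989]
eef_rot: [0.611, 0.614, 0.353, -0.354]
ft_force: [-0.5, 0.3, -1.4]
opening: 0.508
grip_force: 61.5
```

```bash
python3 - <<'E'
from h import *
go([.50,-.13,.082],[1,0,0],[0,.866,-.5])
E
```

```text
t 15.5 p [ 0.5006 -0.129   0.0989] q [ 0.4379  0.9838  0.2133  1.6853 -0.9516  1.4632  1.2538] F [-0.4547  0.2932 -1.3698] op 0.5077504524440599 g 61.487088203430176
x [-0.0023  0.5001  0.866 ] y [1.     0.0043 0.0002] z [-0.0037  0.866  -0.5001]
shift units [-0.7544 -0.0284  0.3805]
turn units [-0.0525  0.0016  0.033 ]
shift in target frame [-0.7545 -0.028   0.3804]
```

Call:
apply_moves(rows="0 0 0 -0.17 0 0.1 1;0 0 0 -0.17 0 0.1 1;0 0 0 -0.17 0 0.1 1;0 0 0 0 0 0 1;0 0 0 0 0 0 1;0 0 0 0 0 0 1;0 0 0 0 0 0 1;0 0 0 0 0 0 1")

```text
t: 16.3
tool_pos: [0.5006, -0.129, 0.087]
eef_rot: [0.611, 0.614, 0.353, -0.354]
ft_force: [0.0, -0.3, -1.7]
opening: 0.509
grip_force: 61.5
```

Call:
apply_moves(rows="0 0 0 -0.13 0 0.07 1;0 0 0 -0.13 0 0.07 1;0 0 0 0 0 0 1;0 0 0 0 0 0 1;0 0 0 0 0 0 1;0 0 0 0 0 0 1;0 0 0 0 0 0 1;0 0 0 0 0 0 1")

```text
t: 17.1
tool_pos: [0.5005, -0.129, 0.0811]
eef_rot: [0.611, 0.614, 0.353, -0.354]
ft_force: [0.5, 0.0, 2.2]
opening: 0.509
grip_force: 61.9
```

Call:
apply_moves(rows="0 0 0 0 0 0 -1;0 0 0 0 0 0 -1;0 0 0 0 0 0 -1;0 0 0 0 0 0 -1;0 0 0 0 0 0 -1;0 0 0 0 0 0 -1;0 0 0 0 0 0 -1;0 0 0 0 0 0 -1")

```text
t: 17.9
tool_pos: [0.5005, -0.1291, 0.081]
eef_rot: [0.611, 0.614, 0.353, -0.354]
ft_force: [0.4, -0.4, -0.0]
opening: 1.001
grip_force: 0.0
```

```bash
python3 - <<'E'
from h import *
pose()
d=snap('top'); cv2.imwrite('pics/t5.png',cv2.resize(d['image'][180:340,300:500,::-1],None,fx=4,fy=4)[:600])
E
```

```text
t 17.9 p [ 0.5005 -0.1291  0.081 ] q [ 0.4413  1.0135  0.2081  1.6789 -0.9574  1.4474  1.271 ] F [ 0.3916 -0.4011 -0.0354] op 1.0011382592052274 g 0.0
x [-0.0022  0.5001  0.866 ] y [ 1.      0.0043 -0.    ] z [-0.0038  0.866  -0.5001]
```

View pics/t5.png

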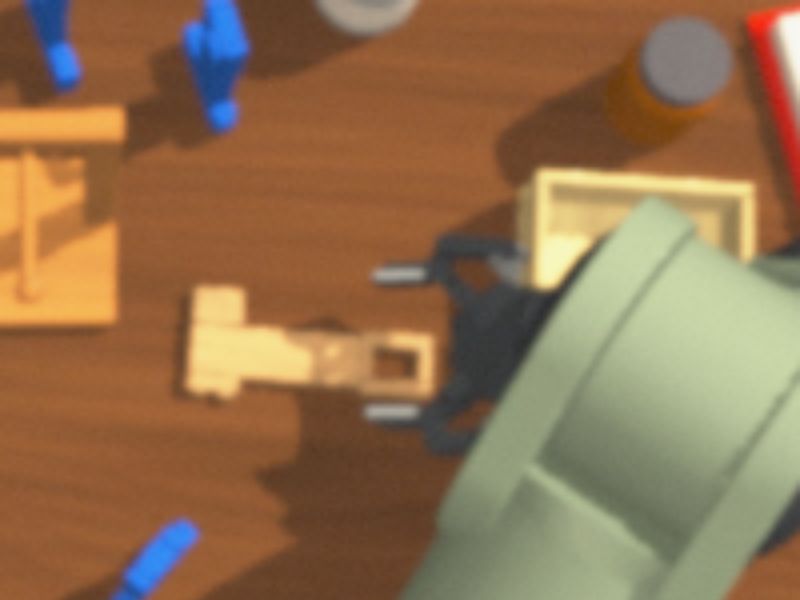

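The top crop shows the splat lying flat and released, foot at (215,340), head slot at (395,362), the open fingers to either side and the crate just beyond. Next I raise, level the tool and measure.

Call:
apply_moves(rows="0 0 0 0.5 0 -0.3 -1;0 0 0 0.85 0 -0.5 -1;0 0 0 0.85 0 -0.5 -1;0 0 0 0.85 0 -0.5 -1;0 0 0 0.85 0 -0.5 -1;0 0 0 0.85 0 -0.5 -1;0 0 0 0.85 0 -0.5 -1;0 0 0 0.85 0 -0.5 -1")

```text
t: 18.75
tool_pos: [0.5004, -0.1304, 0.2324]
eef_rot: [0.611, 0.614, 0.353, -0.354]
ft_force: [0.7, -1.1, 1.0]
opening: 0.999
grip_force: 0.0
```

Call:
apply_moves(rows="0 -1 0 0 0 0 -1;0 -1 0 0 0 0 -1;0 -1 0 0 0 0 -1;0 -1 0 0 0 0 -1;0 -1 0 0 0 0 -1;0 -1 0 0 0 0 -1;0 -1 0 0 0 0 -1;0 -1 0 0 0 0 -1")

```text
t: 19.55
tool_pos: [0.5006, -0.1304, 0.2318]
eef_rot: [0.685, 0.688, 0.17, -0.17]
ft_force: [0.2, -0.3, -0.2]
opening: 1.003
grip_force: 0.0
```

Call:
apply_moves(rows="0 -1 0 0 0 0 -1;0 -1 0 0 0 0 -1;0 -1 0 0 0 0 -1;0 -1 0 0 0 0 -1;0 -1 0 0 0 0 -1;0 -1 0 0 0 0 -1;0 -1 0 0 0 0 -1;0 0 0 0 0 0 -1")

```text
t: 20.35
tool_pos: [0.5008, -0.1285, 0.2313]
eef_rot: [0.705, 0.71, 0.0, 0.0]
ft_force: [-0.5, 0.3, 0.3]
opening: 0.997
grip_force: 0.0
```

```bash
python3 - <<'E'
from m import *
pose(); snap('side'); snap('top')
for n in('top','side'):
    d,P,h=masks(n)
    M=(P[...,2]>.008)&(P[...,2]<.03)&(P[...,0]>.38)&(P[...,0]<.6)&(P[...,1]<.045)&(P[...,1]>-.21)&(h[...,2]>110)&(h[...,1]<170)
    nl,l,st,c=cv2.connectedComponentsWithStats(M.astype(np.uint8)); i=1+st[1:,4].argmax(); Q=P[l==i]
    print(n,st[i],'z',np.percentile(Q[:,2],[5,50,95]),'ext',Q.min(0),Q.max(0))
    r=cv2.minAreaRect(Q[:,:2].astype(np.float32)*1000); print(r)
    for a in np.arange(-.16,.03,.015):
        q=Q[abs(Q[:,1]-a)<.0075]
        if len(q): print('y%.3f'%a,len(q),q[:,0].min(),q[:,0].max(),(q[:,0].min()+q[:,0].max())/2)
E
```

```text
t 20.35 p [ 0.5008 -0.1285  0.2313] q [-0.3176  0.4363  0.6101  1.9254 -0.3202  0.8764  0.4631] F [-0.4552  0.3248  0.2935] op 0.9966804998594341 g 0.0
x [-0.007   1.     -0.0004] y [1.     0.007  0.0005] z [ 0.0005 -0.0004 -1.    ]
top [347 252  26  27 437] z [0.0102 0.0167 0.0228] ext [ 0.4678 -0.0714  0.008 ] [ 0.5444 -0.0014  0.028 ]
((506.4012756347656, -37.098392486572266), (76.51371002197266, 69.27165985107422), 1.5760639905929565)
y-0.070 14 0.5032196972228773 0.5193582784469482 0.5112889878349127
y-0.055 60 0.4822446053124661 0.517645241144439 0.4999449232284525
y-0.040 92 0.46945583739102165 0.5444110354621499 0.5069334364265857
y-0.025 138 0.4678253302436716 0.5443230233867324 0.5060741768152021
y-0.010 132 0.4699762555796938 0.5431352922704605 0.5065557739250772
y0.005 1 0.5428146537732832 0.5428146537732832 0.5428146537732832
side [295 299  29  50 761] z [0.0106 0.0145 0.0175] ext [ 0.4659 -0.177   0.0081] [ 0.5427 -0.0033  0.0216]
((501.02032470703125, -90.64997100830078), (171.23695373535156, 76.54753112792969), 86.84739685058594)
y-0.160 37 0.47768989479304436 0.5214958343944534 0.49959286459374885
y-0.145 33 0.47758477393949894 0.5207773886051601 0.4991810812723295
y-0.130 73 0.47939483091865337 0.5206914486370025 0.5000431397778279
y-0.115 58 0.48132209393391884 0.5164567476172655 0.4988894207755922
y-0.100 57 0.48112661805900686 0.5158336995041042 0.4984801587815555
y-0.085 53 0.4807572976380412 0.5164011984307918 0.4985792480344165
y-0.070 53 0.4804852478825856 0.5162355918363557 0.49836041985947066
y-0.055 53 0.48011382028454896 0.5159887067490192 0.4980512635167841
y-0.040 99 0.46585649263330964 0.5414907139504292 0.5036736032918694
y-0.025 97 0.4687019938411578 0.5425955486260421 0.5056487712336
y-0.010 84 0.46775805158325123 0.5426505561350652 0.5052043038591583
```

Call:
apply_moves(rows="0 0 0 0.8 -0.1 0.5 -1;0 0 0 1 0 0.8 -1;0 0 0 1 0 1 -1;0 0 0 0 0 1 -1;0 0 0 0 0 1 -1;0 0 0 0 0 1 -1;0 0 0 0 0 1 -1;0 0 0 0 0 1 -1")

```text
t: 21.25
tool_pos: [0.4978, -0.0745, 0.0836]
eef_rot: [0.706, 0.708, 0.0, -0.001]
ft_force: [0.9, -1.1, 0.2]
opening: 1.0
grip_force: 0.0
```

Call:
apply_moves(rows="0 0 0 0 0 0.7 -1;0 0 0 0 0 0.5 -1;0 0 0 0 0 0 -1;0 0 0 0 0 0 -1;0 0 0 0 0 0 -1;0 0 0 0 0 0 -1;0 0 0 0 0 0 -1;0 0 0 0 0 0 -1")

```text
t: 22.05
tool_pos: [0.4984, -0.0743, 0.061]
eef_rot: [0.706, 0.709, 0.0, 0.0]
ft_force: [-0.1, 0.1, 0.3]
opening: 0.997
grip_force: 0.0
```

```bash
python3 - <<'E'
from h import *
go([.499,-.072,.022],[1,.007,0],[0,0,-1])
E
```

```text
t 22.05 p [ 0.4984 -0.0743  0.061 ] q [-0.2539  0.6817  0.3896  2.0627 -0.5298  0.4935  0.5354] F [-0.0849  0.0905  0.3087] op 0.9968093046168758 g 0.0
x [-0.0045  1.      0.0001] y [1.     0.0045 0.0004] z [ 0.0004  0.0001 -1.    ]
shift units [0.1152 0.0301 1.9487]
turn units [ 0.0052 -0.0007 -0.0354]
shift in target frame [0.1152 0.0311 1.9487]
```

Call:
apply_moves(rows="0 0 0 0.1 0 0.6 -1;0 0 0 0 0 0.6 -1;0 0 0 0 0 0.4 -1;0 0 0 0 0 0.3 -1;0 0 0 0 0 0 -1;0 0 0 0 0 0 -1;0 0 0 0 0 0 1;0 0 0 0 0 0 1")

```text
t: 22.85
tool_pos: [0.4985, -0.0724, 0.023]
eef_rot: [0.706, 0.709, 0.0, 0.0]
ft_force: [-0.1, -0.7, 0.9]
opening: 0.689
grip_force: 0.0
```

Call:
apply_moves(rows="0 0 0 0 0 0 1;0 0 0 0 0 0 1;0 0 0 0 0 0 1;0 0 0 0 0 0 1;0 0 0 0 0 0 1;0 0 0 0 0 0 1;0 0 0 0 0 0 1;0 0 0 0 0 0 1")

```text
t: 23.65
tool_pos: [0.4985, -0.0724, 0.0233]
eef_rot: [0.706, 0.709, 0.0, 0.0]
ft_force: [-1.6, 1.0, 11.2]
opening: 0.401
grip_force: 59.2
```

Call:
apply_moves(rows="0 0 0 0 0 -0.5 1;0 0 0 0 0 -1 1;0 0 0 0 0 -1 1;0 0 0 0 0 -1 1;0 0 1 0 0 -1 1;0 0 1 0 0 -1 1;0 0 1 0 0 -1 1;0 0 1 0 0 -1 1")

```text
t: 24.45
tool_pos: [0.498, -0.0723, 0.1741]
eef_rot: [0.798, 0.602, 0.0, -0.0]
ft_force: [0.4, 0.5, -1.7]
opening: 0.399
grip_force: 61.0
```

Call:
apply_moves(rows="0 0 1 0 0 -1 1;0 0 1 0 0 0 1;0 0 1 0 0 0 1;0 0 1 0 0 0 1;0 0 1 0 0 0 1;0 0 1 0 0 0 1;0 0 1 0 0 0 1;0 0 1 0 0 0 1")

```text
t: 25.25
tool_pos: [0.498, -0.0723, 0.1932]
eef_rot: [0.933, 0.359, 0.0, -0.0]
ft_force: [0.0, -0.8, -1.9]
opening: 0.405
grip_force: 61.1
```

Call:
apply_moves(rows="0 0 1 0 0 0 1;0 0 1 0 0 0 1;0 0 1 0 0 0 1;0 0 1 0 0 0 1;0 0 1 0 0 0 1;0 0 1 0 0 0 1;0 0 1 0 0 0 1;0 0 1 0 0 0 1")

```text
t: 26.05
tool_pos: [0.498, -0.0722, 0.1932]
eef_rot: [0.996, 0.088, 0.0, -0.0]
ft_force: [0.2, -0.2, -1.7]
opening: 0.404
grip_force: 61.1
```

```bash
python3 - <<'E'
from h import *
go([.536,-.308,.18],[.017,-1,0],[0,0,-1])
E
```

```text
t 26.05 p [ 0.498  -0.0722  0.1932] q [-0.6531  0.6216  0.9845  2.0045 -0.6788  0.8845 -0.6896] F [ 0.205  -0.2298 -1.6697] op 0.40379640020068486 g 61.098289489746094
x [0.9846 0.175  0.0002] y [ 0.175  -0.9846 -0.0007] z [ 0.0001  0.0007 -1.    ]
shift units [-0.1941 11.9412  0.6526]
turn units [-0.0102 -0.002   2.2759]
shift in target frame [ 1.6977 11.821   0.661 ]
```

Call:
apply_moves(rows="0 0 1 0 0 0 1;0 0 1 0 0 0 1;0 0 0.3 0 0 0 1;0 0 0 0.1 0.6 0 1;0 0 0 0.2 1 0 1;0 0 0 0.2 1 0 1;0 0 0 0.2 1 0 1;0 0 0 0.2 1 0 1")

```text
t: 26.85
tool_pos: [0.518, -0.1656, 0.193]
eef_rot: [1.0, 0.01, 0.0, -0.0]
ft_force: [0.3, 1.0, -1.9]
opening: 0.397
grip_force: 61.0
```

Call:
apply_moves(rows="0 0 0 0.1 1 0 1;0 0 0 0.1 1 0 1;0 0 0 0.1 1 0 1;0 0 0 0.1 1 0 1;0 0 0 0.1 1 0 1;0 0 0 0.1 1 0 1;0 0 0 0.1 1 0 1;0 0 0 0 0 0 1")

```text
t: 27.65
tool_pos: [0.5336, -0.3072, 0.1932]
eef_rot: [1.0, 0.008, 0.0, 0.001]
ft_force: [-1.2, 0.6, -1.7]
opening: 0.404
grip_force: 61.0
```

```bash
python3 - <<'E'
from h import *
go([.536,-.308,.045],[.017,-1,0],[0,0,-1])
d=snap('side'); cv2.imwrite('pics/s6.png',cv2.resize(d['image'][280:440,230:430,::-1],None,fx=3.5,fy=3.5))
E
```

```text
t 27.65 p [ 0.5336 -0.3072  0.1932] q [-0.1362  0.7737  0.9233  1.7115 -0.7087  1.0253 -0.5148] F [-1.2066  0.5912 -1.7135] op 0.4044447091077685 g 61.01639986038208
x [0.9999 0.0168 0.0001] y [ 0.0168 -0.9999  0.0016] z [ 0.0002 -0.0016 -1.    ]
shift units [0.1184 0.0307 7.4096]
turn units [ 0.0229 -0.0019 -0.0034]
shift in target frame [0.1193 0.0426 7.4095]
```

View pics/s6.png

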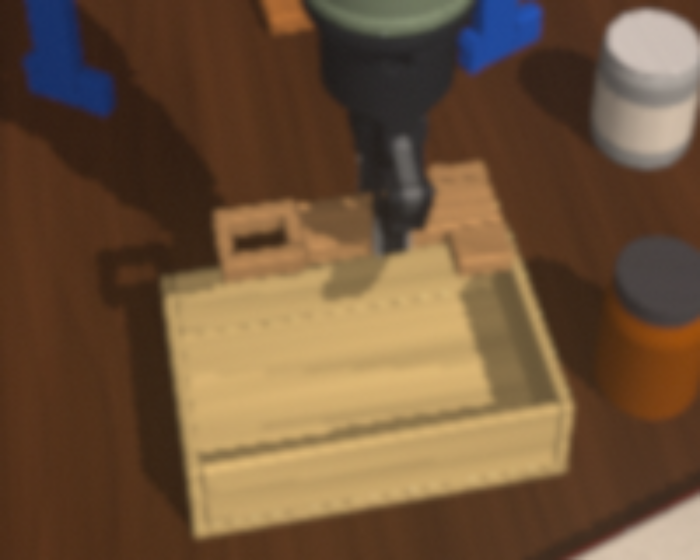

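The crop shows the splat held level above the crate, head at (258,240) and foot at (470,215), lined up with the crate's long side. I lower it and let go.

Call:
apply_moves(rows="0 0 0 0.1 0 0.6 1;0 0 0 0 0 1 1;0 0 0 0 0 1 1;0 0 0 0 0 1 1;0 0 0 0 0 1 1;0 0 0 0 0 0.8 1;0 0 0 0 0 0.6 1;0 0 0 0 0 0.5 1")

```text
t: 28.5
tool_pos: [0.5365, -0.3034, 0.0618]
eef_rot: [1.0, 0.009, -0.0, -0.0]
ft_force: [0.8, -0.3, -1.8]
opening: 0.396
grip_force: 61.0
```

Call:
apply_moves(rows="0 0 0 0 0 0.4 1;0 0 0 0 0 0.3 1;0 0 0 0 0 0.3 1;0 0 0 0 0 0 1;0 0 0 0 0 0 1;0 0 0 0 0 0 1;0 0 0 0 0 0 1;0 0 0 0 0 0 1")

```text
t: 29.3
tool_pos: [0.5367, -0.3038, 0.043]
eef_rot: [1.0, 0.009, 0.0, 0.0]
ft_force: [-0.0, -0.4, -1.7]
opening: 0.404
grip_force: 61.0
```

Call:
apply_moves(rows="0 0 0 0 0.1 0.2 1;0 0 0 0 0.1 0.2 1;0 0 0 0 0 0 1;0 0 0 0 0 0 1;0 0 0 0 0 0 -0.4;0 0 0 0 0 0 -0.4;0 0 0 0 0 0 -0.4;0 0 0 0 0 0 -0.4")

```text
t: 30.1
tool_pos: [0.5367, -0.3077, 0.0349]
eef_rot: [1.0, 0.009, 0.0, 0.0]
ft_force: [0.6, -0.2, -0.5]
opening: 0.7
grip_force: 0.0
```

Call:
apply_moves(rows="0 0 0 0 0 0 -0.4;0 0 0 0 0 0 -0.4;0 0 0 0 0 0 -0.4;0 0 0 0 0 0 -0.4;0 0 0 0 0 -0.5 -0.4;0 0 0 0 0 -1 -0.4;0 0 0 0 0 -1 -0.4;0 0 0 0 0 -1 -0.4")

```text
t: 30.9
tool_pos: [0.5365, -0.3079, 0.1062]
eef_rot: [1.0, 0.009, 0.0, 0.0]
ft_force: [-0.4, -0.2, 0.7]
opening: 0.699
grip_force: 0.0
```

Call:
apply_moves(rows="0 0 0 0 0 -1 -0.4;0 0 0 0 0 -1 -0.4;0 0 0 0 0 -1 -0.4;0 0 0 0 0 -1 -0.4;0 0 0 0 0 -1 -0.4;0 0 0 0 0 -1 -0.4;0 0 0 0 0 -1 -0.4;0 0 0 0 0 0 -0.4")

```text
t: 31.7
tool_pos: [0.537, -0.3085, 0.2478]
eef_rot: [1.0, 0.009, 0.002, 0.001]
ft_force: [0.7, -0.5, -0.4]
opening: 0.699
grip_force: 0.0
```

```bash
python3 - <<'E'
from m import *
pose(); d=snap('side'); cv2.imwrite('pics/s7.png',cv2.resize(d['image'][150:430,220:480,::-1],None,fx=2.1,fy=2.1))
d,P,h=masks('side')
M=(P[...,0]>.41)&(P[...,0]<.63)&(P[...,1]>-.37)&(P[...,1]<-.245)&(P[...,2]<.06)&(P[...,2]>.0)
Q=P[M]; print(np.percentile(Q[:,2],[2,50,98])); S=Q[Q[:,2]>.018]
print(len(S),np.percentile(S,[2,50,98],0))
E
```

```text
t 31.7 p [ 0.537  -0.3085  0.2478] q [-0.1604  0.7222  0.9759  1.6534 -0.6539  1.122  -0.5576] F [ 0.6569 -0.5268 -0.3951] op 0.6994898557739223 g 0.0
x [0.9998 0.0179 0.0031] y [ 0.0179 -0.9998  0.0017] z [ 0.0031 -0.0016 -1.    ]
[0.0042 0.0099 0.0512]
1466 [[ 0.427  -0.3462  0.0189]
 [ 0.5443 -0.3093  0.0232]
 [ 0.6293 -0.2453  0.0563]]
```

View pics/s7.png

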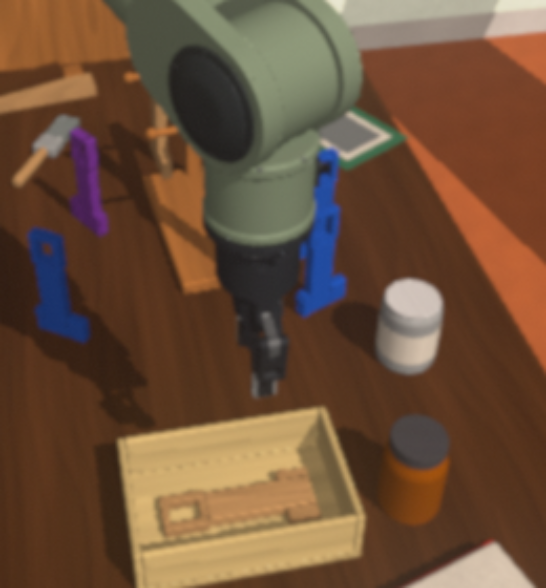

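The last picture shows the splat flat on the crate floor at about (240,500), with its top surface at z≈0.023, close to the expected 0.024. The gripper is empty above it, the sound splat still hangs at (160,140), and the tin, jar and brush are in place.

```bash
python3 -c "
from station import env
print(env.close_job())"
```

```text
the job is handed in; nothing more can be done
None
```

The job is handed in: the broken splat came off its peg, was laid flat on the bench and let go, then taken again by its waist, and now lies flat in the crate at 31.7 s of the 54 s; the sound splat still hangs, and the tin, brush and jar were not touched.

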